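Dock the gas manifold bar behind the post

TASK

Push the long blue gas manifold bar along the bench with the fingertips: angle one end in behind the steel post, then swing the other end in, until the bar lies fully home along the back wall of the white docking bay. Only push it: never grip it between the fingers or lift it off the bench. Leave the beaker, the jar and the steel flange standing where they are, and finish clear of the bar.

Things in the scene. Friction and masses are not known exactly. Their poses are not given: they have to be found in the camera images.
- manifold: Loose solid blue metal bar, black bands at its ends, four flat brass ports (4 mm high) on top. 240 mm long (own y), 30 mm wide (own x), 30 mm high; 0.32 to 0.65 kg, slides with dry friction. Origin: centre of its underside (z = 0 on the bench). Starts on the robot's side of the bay, within 0.3 rad of parallel to it, +y end to the left. End faces: middle 24 mm stands 3 mm proud.
- end_a (a point): Centre of the bar's +y (left) end face, 15 mm above the underside, 120 mm from the bar's centre.
- end_b (a point): Centre of the bar's -y (right) end face, 15 mm above the underside, 120 mm from the bar's centre.
- bay: Fixed white bay: three walls 40 mm high, 12 mm thick, no floor (yellow patch is paint). Origin: bench level, middle of the back wall's inner face. Its -x points out of the open side to the robot, y along the back wall. End walls' inner faces at y = +-150 mm; they reach from the back wall to x = -60 mm. When the bar is home its centre line is at x = -15 mm.
- post: Fixed upright steel post with red top, 20 mm diameter, 60 mm high, before the left part of the bay's opening. Origin: centre of its foot; axes parallel to the bay's. It is at x = -65 to -71 mm, y = +35 to +60 mm in the bay's frame: the bar fits behind it, but from post to right end wall is shorter than the bar, so it cannot go straight in.
- beaker: Bystander: loose glass beaker, 64 mm diameter, 85 mm high, origin at the centre of its underside. Beside or behind the bay. Not to be moved.
- jar: Bystander: loose amber jar with a white lid, 56 mm diameter, 90 mm high, origin at the centre of its underside. Beside or behind the bay. Not to be moved.
- flange: Bystander: loose steel flange with a neck, 60 mm diameter foot, 45 mm high, origin at the centre of its underside. Beside or behind the bay. Not to be moved.
There are look-alikes about, which are no part of the job. Several things look just like the manifold: the one meant starts farthest to the robot's left. What is shaped like the post but turquoise is not meant.

How it is judged:
By the outcome, as a careful person would: the job done as asked, in the order asked, and still so for the second after the job is handed in, with the robot touching nothing.
It also fails if it takes over 72 s, if anything falls off the work surface, if the arm or the gripper's body presses on something with over 40 N, if the wrist force passes 120 N, or if a joint passes its speed limit or range.

ROBOT

A 7-joint arm with a two-finger parallel gripper is mounted at the origin on the work surface. World frame = base frame: x ahead of the robot, y to its left, z up, the work surface at z = 0. Lengths are in m, angles in rad, forces in N, time in s.
With the tool pointing down it reaches from about 0.4 to 0.85 m from the base axis. Payload 10.4 kg.
Tool frame: the origin (TCP) lies midway between the tips of the shut fingers; the grasp point (between the pads) lies hold_point_z behind it (hold_point_z is the distance from the TCP to the grasp point, in m); z points along the fingers, y is the line along which they close (so a half turn about z gives the same grasp; the last joint's range is limited). The gripper opens to 87 mm and grips with 3 to 60 N. Pads are 19 mm wide; open, the fingers measure 117 mm over their backs; the gripper's body (75 mm by 190 mm) begins 51 mm behind the grasp point.
Start: joints at [-1.237, 0.332, -0.065, 1.46, 0.022, 1.35, -0.088], TCP at [0.218, 0.586, 0.223] pointing down, gripper open.
Joint ranges: [-2.6, 2.6], [-0.5, 2.12], [-1.47, 1.34], [0.16, 2.42], [-1.27, 4.41], [0.06, 2.06], [-2.6, 2.6]. Speed limits (rad/s): [2.22, 2.22, 2.79, 2.79, 3.14, 3.14, 3.14].

INTERFACE

Orientations are given as a unit quaternion [x, y, z, w].
In Python, from bench import * gives the robot as it stands. The module is installed in compiled form; this text tells all that it offers.
- The arm moves only by the tool drive_tool, never from a script. Its argument "increments" is a list of rows, each a list of 6 numbers: the shift along the tool's x, y, z scaled (see below), then the turn, a rotation vector about the tool's x, y, z scaled (see below). In form: [[dx, dy, dz, rx, ry, rz], ...]. A call has exactly 5 rows; each row is the pose to reach, as a shift and turn from the pose commanded when the call began, along the tool's axes at that moment; what a row does not reach only later rows make up. The controller multiplies each number of a shift by 300 mm and each number of a turn by pi/4 rad. A row lasts 1/12 s, in which the tool goes at most 41.7 mm and 7.16 degrees, less where a joint would pass 70% of its speed; a pose out of reach is approached as far as the arm can. A call with a number of a shift or a turn outside -1 to 1 is refused whole. A call with a gripper value outside its range is refused whole. "claw" is the closure, from 0 (fully open) to 1 (shut), set as the call begins (left out, the last holds). The fingers move at their own pace and stop on an object; "force" is the grip in N (left out, the last holds). Time passes only in rows, so rows that repeat a pose let the fingers close, or fill a call up. It gives the time, the measured TCP pose, the force, the opening and the grip force at its end, in the units of the state.
- read_state(): the state, without advancing time (a new reading comes with each control period).
- camera(name): name is "scene" or "side" or "wrist"; returns the picture (384x512x3 uint8, blue, green, red); there is no depth.
- get_calibration(name): a dict with "K" (3x3 intrinsics, pixels), "position" and "rotation" of the camera in the world. Camera axes: x right, y down, z forward; pixel columns grow to the right and rows downward; lengths in m; the calibration is good to about 2 mm. The wrist camera is an equidistant fisheye: a pixel r from the principal point sees the ray r / f radians off the axis. A picture is of the moment at which its call begins: read the wrist's pose just before it. get_calibration takes no time and is no camera call; for the wrist camera it gives the pose at the moment of the call.
- close_job(): hands the job in; it is judged then, once.
The state is a dict: "time": time; "joint_positions": joint angles; "joint_vel": joint speeds; "joint_torque": joint torques, N m; "ee_pos": TCP position; "eef_rot": TCP orientation; "ft_force": force on the tool from outside, world axes, zero at the start; "torque": the same for the moment, N m; "width": finger opening in m; "grip_force": force on a finger pad.
Only numpy, scipy, OpenCV 4.12 (cv2) and the standard library are available. Lean on these libraries where they do the work, as an engineer would, in place of code of your own. Each camera call takes 0.05 s, during which the arm holds its last target. There are 200 camera calls.

## Working session

There is one attempt and no reset: what is moved stays moved. The work goes in short steps, Python scripts to look and compute and a tool call to move; the robot and the scene stay as the last step left them, time stands still between calls to the robot, and variables do not carry over. Pictures are saved under pics/ and viewed, at most 10 in all, crops included, and the job is handed in when it is done.

Besides the shell and the picture viewer there is one more tool, called as name(argument=value, ...), one argument or row to a line, values as JSON. drive_tool: Moves the arm, as the interface text tells. Its arguments: {"type":"object","properties":{"increments":{"type":"array","items":{"type":"array","items":{"type":"number"}}},"claw":{"type":"number"},"force":{"type":"number"}},"required":["increments"]}

```bash
mkdir -p pics; python3 - <<'E'
from bench import *
import cv2
s=read_state();print(s)
for n in("scene","side"):
    im=camera(n);cv2.imwrite(f"pics/{n}0.png",im);c=get_calibration(n);print(n,c)
E
```

```text
{'time': 0.0, 'joint_positions': array([-1.23662697,  0.33286483, -0.06471218,  1.46097172,  0.02163618,
        1.34992859, -0.08850552]), 'joint_vel': array([ 6.23897852e-05,  9.59441580e-04,  8.66989882e-05,  1.19922717e-03,
        7.16781617e-04,  2.07841851e-04, -5.78078341e-04]), 'joint_torque': array([-6.10120915e-04, -6.23244452e+01,  2.42276082e-02, -3.89921844e+01,
       -6.14090497e-02,  3.92022240e-02,  9.85787460e-05]), 'ee_pos': array([0.21814893, 0.58525383, 0.22174388]), 'eef_rot': array([ 1.77422563e-01,  9.84134488e-01, -7.33497107e-04, -8.02245180e-05]), 'ft_force': array([-0.22775115,  0.40631856, -0.42580878]), 'torque': array([-0.01490108,  0.00013315,  0.02854708]), 'grip_force': 0.0, 'width': 0.0874093154945766}
scene {'K': array([[445.32241014,   0.        , 251.87093672],
       [  0.        , 445.32241014, 196.49905594],
       [  0.        ,   0.        ,   1.        ]]), 'position': array([1.27918357, 0.29534568, 0.83323623]), 'rotation': array([ 0.55621784,  0.7399774 , -0.30478638, -0.22396523])}
side {'K': array([[445.26633346,   0.        , 259.26201684],
       [  0.        , 445.26633346, 196.91680502],
       [  0.        ,   0.        ,   1.        ]]), 'position': array([ 0.0044992 , -0.76486193,  0.63165141]), 'rotation': array([ 0.83011854, -0.24755441,  0.14039753, -0.47948781])}
```

View pics/scene0.png

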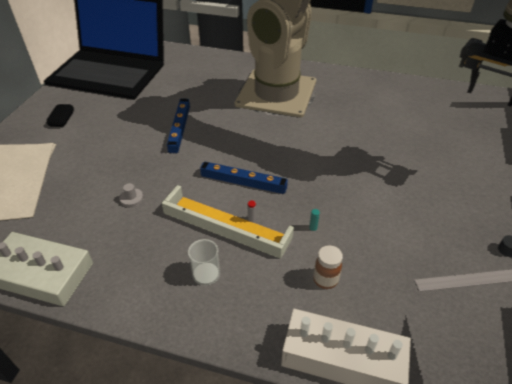

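View pics/side0.png

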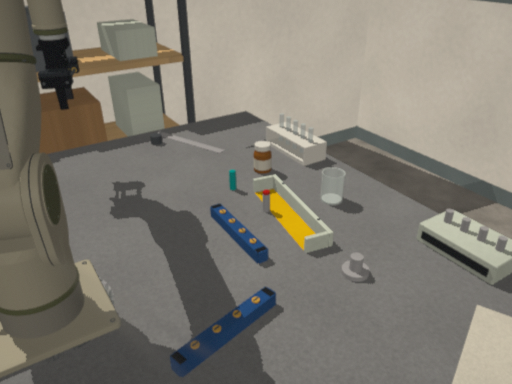

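The scene camera faces the robot, so robot-left is image right. The manifold is the bar at (243,177), the bay is around (228,220), the red-topped post is at (251,210), and the turquoise decoy is at (314,220). The beaker is at (205,262), the jar at (328,267) and the flange at (130,195). In the side view the bar is at (238,231) and the bay at (292,212).

```bash
cat > h.py <<'E'
import numpy as np, cv2
from scipy.spatial.transform import Rotation as R
def cast(c,uv,z):
    uv=np.atleast_2d(np.array(uv,float)); K=np.array(c["K"])
    d=np.c_[(uv-K[:2,2])/K[[0,1],[0,1]],np.ones(len(uv))]
    d=R.from_quat(c["rotation"]).apply(d); p=np.array(c["position"])
    return p+d*((z-p[2])/d[:,2])[:,None]
def blobs(m,amin=5):
    n,l,s,c=cv2.connectedComponentsWithStats(m.astype(np.uint8))
    return [(c[i],s[i],l==i) for i in range(1,n) if s[i,4]>=amin]
def ports(im,box):
    """orange port centres inside box x0,y0,x1,y1"""
    hsv=cv2.cvtColor(im,cv2.COLOR_BGR2HSV); m=cv2.inRange(hsv,(5,90,60),(25,255,255))
    k=np.zeros_like(m); x0,y0,x1,y1=box; k[y0:y1,x0:x1]=1
    return np.array([b[0] for b in blobs((m>0)&(k>0),4)])
E
python3 - <<'E'
from bench import *
from h import *
for n,pb,bb in(("scene",(195,155,295,196),(155,180,300,260)),("side",(205,200,270,262),(245,165,340,255))):
    im=cv2.imread(f"pics/{n}0.png");c=get_calibration(n)
    p=ports(im,pb);print(n,"ports",np.round(p,1).tolist(),np.round(cast(c,p,.034),4).tolist())
    hsv=cv2.cvtColor(im,cv2.COLOR_BGR2HSV)
    x0,y0,x1,y1=bb
    y=cv2.inRange(hsv,(15,150,100),(35,255,255));k=np.zeros_like(y);k[y0:y1,x0:x1]=1
    r=cv2.boxPoints(cv2.minAreaRect(cv2.findNonZero(y*k)));print("yellow",r.round(1).tolist(),cast(c,r,0).round(4).tolist())
    for nm,m,z in(("red",cv2.inRange(hsv,(0,150,80),(6,255,255))|cv2.inRange(hsv,(174,150,80),(180,255,255)),.058),("turq",cv2.inRange(hsv,(80,120,60),(95,255,255)),.03)):
        for b in blobs(m>0): print(nm,b[0].round(1),b[1],cast(c,b[0],z).round(4))
s=cv2.imread("pics/scene0.png")[180:255,150:350];d=cv2.imread("pics/side0.png")[165:250,225:345]
s=cv2.resize(s,None,fx=4,fy=4,interpolation=2)[:300,:800]
cv2.imwrite("pics/c1.png",s);
d=cv2.resize(d,None,fx=6,fy=6,interpolation=2);cv2.imwrite("pics/c2.png",d)
E
```

```text
scene ports [[216.1, 166.6], [233.8, 170.5], [251.6, 174.3], [269.7, 178.0]] [[0.4465, -0.0551, 0.034], [0.4485, -0.0042, 0.034], [0.4499, 0.0456, 0.034], [0.4507, 0.0953, 0.034]]
yellow [[177.1999969482422, 205.10000610351562], [180.6999969482422, 195.60000610351562], [282.6000061035156, 233.3000030517578], [279.1000061035156, 242.8000030517578]] [[0.579, -0.1166, 0.0], [0.5447, -0.1212, 0.0], [0.5962, 0.1664, 0.0], [0.6269, 0.1653, -0.0]]
red [251.3 203.4] [248 201   8   6  41] [[0.5739 0.0812 0.058 ]]
turq [315.2 216. ] [312 209   7  20  63] [[0.5462 0.2341 0.03  ]]
side ports [[261.2, 200.4], [269.0, 204.0], [222.2, 211.1], [231.6, 220.4], [241.6, 230.2], [252.6, 240.3]] [[0.5603, 0.084, 0.034], [0.5671, 0.0573, 0.034], [0.4481, 0.0939, 0.034], [0.4464, 0.0431, 0.034], [0.4451, -0.0068, 0.034], [0.4448, -0.056, 0.034]]
yellow [[249.1999969482422, 241.6999969482422], [255.6999969482422, 186.89999389648438], [318.6000061035156, 194.5], [312.1000061035156, 249.1999969482422]] [[0.4599, -0.0157, 0.0], [0.6214, 0.2066, 0.0], [0.747, 0.0697, 0.0], [0.5675, -0.1228, 0.0]]
red [265.7 191.8] [263 190   6   5  26] [[0.572  0.0805 0.058 ]]
turq [232.2 179.5] [229 170   7  20 114] [[0.5594 0.2357 0.03  ]]
```

View pics/c1.png

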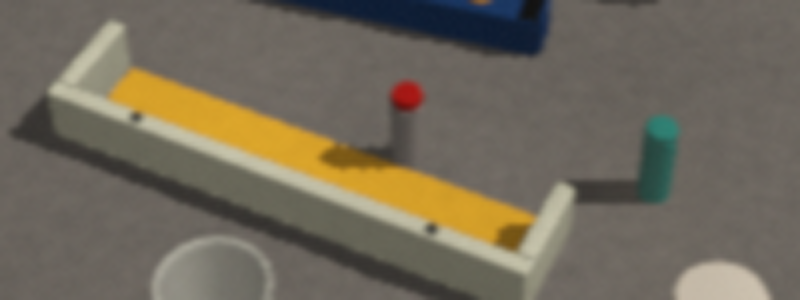

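View pics/c2.png

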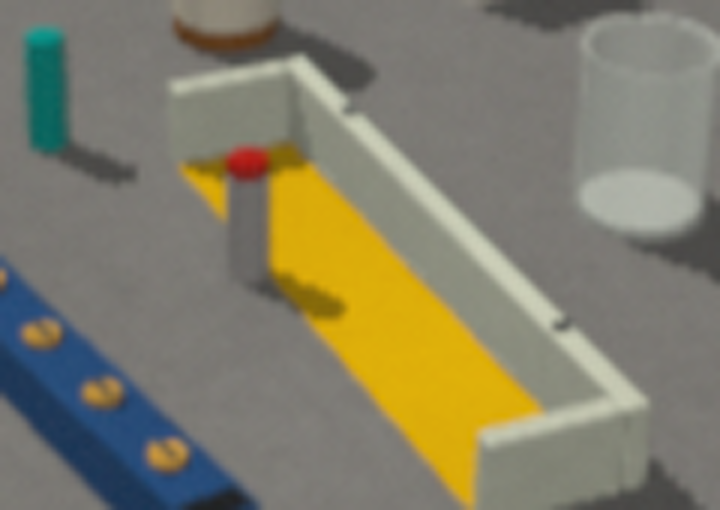

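The crops show the bay's rim corners: scene (163,202.5), (282.5,246), (292,226.8); side (333,232), (274.5,174.5). The inner back floor edge runs through side (275.8,192.2) to (315.5,233.7). The red post is upright in front of the left half.

```bash
python3 - <<'E'
from bench import *
from h import *
c=get_calibration("scene");s=get_calibration("side")
print("scene top: back-R, back-L, frontL, frontR",cast(c,[[163,202.5],[282.5,246.3],[292,226.7],[179,186]],.04).round(4).tolist())
print("side top: back-R, back-L, frontL, frontR",cast(s,[[333,232],[274.5,174.5],[253.3,179.7],[305,237.8]],.04).round(4).tolist())
q=cast(s,[[275.8,192.2],[315.5,233.7]],0);print("inner floor",q.round(4).tolist(), np.degrees(np.arctan2(*(q[0]-q[1])[:2])))
B=np.array([[.4465,-.0551],[.4485,-.0042],[.4499,.0456],[.4507,.0953]])
print(get_calibration("wrist"))
print(R.from_quat(read_state()['eef_rot']).as_matrix().round(3))
E
```

```text
scene top: back-R, back-L, frontL, frontR [[0.6141, -0.1341, 0.04], [0.6657, 0.1812, 0.04], [0.6034, 0.189, 0.04], [0.5491, -0.1189, 0.04]]
side top: back-R, back-L, frontL, frontR [[0.6147, -0.1383, 0.04], [0.6683, 0.1781, 0.04], [0.5996, 0.1849, 0.04], [0.5457, -0.1208, 0.04]]
inner floor [[0.6526, 0.148, 0.0], [0.6149, -0.0777, 0.0]] 9.485966773401884
{'K': array([[297.31863964,   0.        , 251.34854361],
       [  0.        , 297.31863964, 186.90906667],
       [  0.        ,   0.        ,   1.        ]]), 'position': array([0.14013865, 0.61577664, 0.38516283]), 'rotation': array([0.81146182, 0.56364154, 0.08753347, 0.12718423])}
[[-0.937  0.349 -0.   ]
 [ 0.349  0.937 -0.001]
 [-0.    -0.001 -1.   ]]
```

drive_tool(
  increments=[
    [-0.1,-0.08,0.03,0,0,-0.085],
    [-0.2,-0.16,0.06,0,0,-0.17],
    [-0.3,-0.24,0.09,0,0,-0.255],
    [-0.4,-0.32,0.12,0,0,-0.34],
    [-0.48,-0.4,0.15,0,0,-0.422],
  ],
  claw=1,
  force=20,
)

```text
time: 0.52
ee_pos: [0.3128, 0.4204, 0.1768]
eef_rot: [0.012, 1.0, -0.0, 0.0]
ft_force: [1.2, 1.1, -1.1]
width: 0.0615
grip_force: 0.0
```

```bash
cat >> h.py <<'E'
O=np.array([.631,.0235]); XB=np.array([.9864,-.1642]); YB=np.array([.1642,.9864])
def w(b): return O+b[0]*XB+b[1]*YB           # bay -> world
def b(p): d=np.array(p[:2])-O; return np.array([d@XB,d@YB])
def plan(s,xy,z,yaw):
    """scaled total shift/turn to TCP world xy,z with tool y at bay-frame yaw (deg, CCW)"""
    Rm=R.from_quat(s["eef_rot"]); a=np.radians(yaw-9.45)
    y=np.array([-np.sin(a),np.cos(a),0]); z_=np.array([0,0,-1]); T=R.from_matrix(np.c_[np.cross(y,z_),y,z_])
    d=Rm.inv().apply(np.r_[xy,z]-s["ee_pos"])/.3; r=(Rm.inv()*T).as_rotvec()/(np.pi/4)
    print("tcp bay",b(s["ee_pos"]).round(4),"z",s["ee_pos"][2].round(4),"F",s["ft_force"].round(1),"t",round(s["time"],2),"->",d.round(3),r.round(3),"mm",round(np.linalg.norm(d)*300))
E
python3 - <<'E'
from bench import *
from h import *
s=read_state()
plan(s,[.4513,.178],.10,8)
plan(s,[.4513,.178],.012,8)
c=get_calibration("scene")
print(b(cast(c,[178,125],.03)[0]),"beaker",b(cast(c,[206,275],0)[0]),"jar",b(cast(c,[328,280],0)[0]),"fl",b(cast(c,[130,200],0)[0]))
E
```

```text
tcp bay [-0.3791  0.3393] z 0.1768 F [ 1.2  1.1 -1.1] t 0.52 -> [-0.481 -0.797  0.257] [-0.001  0.     0.002] mm 290
tcp bay [-0.3791  0.3393] z 0.1768 F [ 1.2  1.1 -1.1] t 0.52 -> [-0.481 -0.797  0.55 ] [-0.001  0.     0.002] mm 324
[-0.28816004 -0.30487508] beaker [0.12686201 0.02778215] jar [0.02226681 0.27807738] fl [ 0.00904296 -0.26815577]
```

drive_tool(
  increments=[
    [-0.07,-0.11,0.03,0,0,0],
    [-0.14,-0.22,0.07,0,0,0],
    [-0.2,-0.34,0.1,0,0,0],
    [-0.27,-0.45,0.14,0,0,0],
    [-0.34,-0.56,0.18,0,0,0],
  ],
)

```text
time: 0.93
ee_pos: [0.4095, 0.2505, 0.1231]
eef_rot: [0.013, 1.0, 0.0, 0.0]
ft_force: [0.3, 0.6, -0.6]
width: 0.0284
grip_force: 0.0
```

drive_tool(
  increments=[
    [-0.07,-0.11,0.04,0,0,0],
    [-0.14,-0.237,0.08,0,0,0],
    [-0.141,-0.237,0.18,0,0,0],
    [-0.141,-0.237,0.3,0,0,0],
    [-0.141,-0.237,0.37,0,0,0],
  ],
)

```text
time: 1.35
ee_pos: [0.4485, 0.1786, 0.0097]
eef_rot: [0.014, 1.0, -0.001, -0.001]
ft_force: [-0.0, 0.8, -0.6]
width: 0.0021
grip_force: 0.0
```

```bash
python3 - <<'E'
from bench import *
from h import *
s=read_state();print(s["width"])
plan(s,[.4504,.159],.012,8)
E
```

```text
0.0021105831816353345
tcp bay [-0.2055  0.123 ] z 0.0097 F [-0.   0.8 -0.6] t 1.35 -> [-0.008 -0.065 -0.008] [-0.002 -0.003 -0.003] mm 20
```

drive_tool(
  increments=[
    [-0.008,-0.03,0,0,0,0],
    [-0.008,-0.06,0,0,0,0],
    [-0.008,-0.085,0,0,0,0],
    [-0.008,-0.11,0,0,0,0],
    [-0.008,-0.14,0,0,0,0],
  ],
)

```text
time: 1.77
ee_pos: [0.4519, 0.1386, 0.0142]
eef_rot: [0.013, 1.0, 0.001, 0.001]
ft_force: [-0.6, 5.0, 2.4]
width: 0.0004
grip_force: 2.3
```

drive_tool(
  increments=[
    [0,-0.03,0,0,0,0],
    [0,-0.06,0,0,0,0],
    [0,-0.09,0,0,0,0],
    [0,-0.12,0,0,0,0],
    [0,-0.145,0,0,0,0],
  ],
)

```text
time: 2.18
ee_pos: [0.4508, 0.0949, 0.0139]
eef_rot: [0.013, 1.0, 0.001, 0.001]
ft_force: [-0.1, 5.7, 3.1]
width: -0.0
grip_force: 2.7
```

```bash
cat >> h.py <<'E'
def bar(cam,cal,im,box,show=True):
    p=ports(im,box); q=np.array([b(v) for v in cast(cal,p,.034)])
    if show: print(np.round(p,1).tolist(),q.round(3).tolist())
    return q
E
python3 - <<'E'
from bench import *
from h import *
s=read_state();plan(s,s["ee_pos"][:2],.1,8)
for n,bx in(("scene",(165,140,300,205)),("side",(200,190,290,290))):
    im=camera(n);cv2.imwrite(f"pics/{n}1.png",im);bar(n,get_calibration(n),im,bx)
a=np.hstack([cv2.imread("pics/scene1.png")[120:300,110:360],cv2.imread("pics/side1.png")[140:320,180:380]])
cv2.imwrite("pics/v1.png",cv2.resize(a,None,fx=1.75,fy=1.75))
E
```

```text
tcp bay [-0.1895  0.0408] z 0.0139 F [-0.1  5.7  3.1] t 2.18 -> [-0.001  0.001 -0.287] [0.003 0.003 0.   ] mm 86
[[284.6, 153.3], [270.3, 161.8], [198.2, 162.6], [215.4, 166.6], [265.2, 166.0], [280.0, 169.3], [233.0, 170.1], [250.6, 174.0], [188.3, 201.5]] [[-0.299, 0.037], [-0.249, 0.016], [-0.162, -0.16], [-0.168, -0.109], [-0.228, 0.011], [-0.232, 0.052], [-0.176, -0.06], [-0.182, -0.011], [-0.025, -0.107]]
[[208.6, 191.3], [217.9, 195.3], [259.3, 194.9], [279.5, 209.2], [232.5, 221.5], [242.5, 231.4], [253.6, 242.0], [265.3, 253.1]] [[-0.192, 0.152], [-0.176, 0.121], [-0.073, 0.077], [-0.055, -0.012], [-0.185, -0.016], [-0.178, -0.066], [-0.171, -0.116], [-0.164, -0.165]]
```

View pics/v1.png

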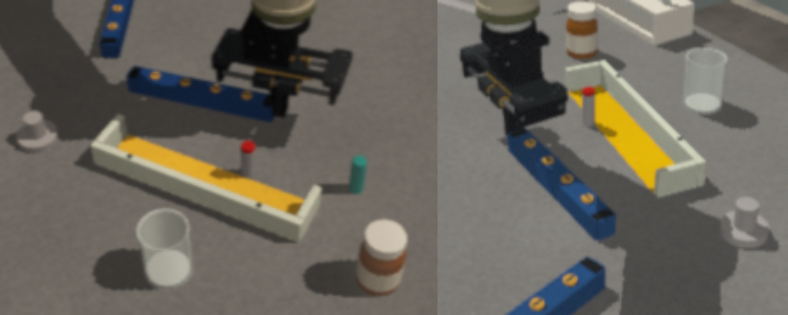

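The bar moved right as planned: it lies flat, centre about (-0.173,-0.09) in the bay frame, still tilted about 8°. In the crop, its left end is at (272,105), now right of the red post at (248,150).

drive_tool(
  increments=[
    [0,0.03,0,0,0,0],
    [0,0.03,-0.07,0,0,0],
    [0,0.03,-0.15,0,0,0],
    [0,0.03,-0.22,0,0,0],
    [0,0.03,-0.29,0,0,0],
  ],
)

```text
time: 2.7
ee_pos: [0.4496, 0.1042, 0.1004]
eef_rot: [0.012, 1.0, -0.0, -0.0]
ft_force: [1.1, 0.1, -0.3]
width: 0.0
grip_force: 0.0
```

```bash
python3 - <<'E'
from bench import *
from h import *
s=read_state();plan(s,w((-.211,-.095)),.1,8)
E
```

```text
tcp bay [-0.1922  0.0498] z 0.1004 F [ 1.1  0.1 -0.3] t 2.7 -> [ 0.129 -0.469  0.002] [-0.001 -0.001  0.001] mm 146
```

drive_tool(
  increments=[
    [0.03,-0.1,0,0,0,0],
    [0.06,-0.2,0,0,0,0],
    [0.09,-0.3,0,0,0,0],
    [0.12,-0.4,0,0,0,0],
    [0.129,-0.469,0,0,0,0],
  ],
  claw=0,
)

```text
time: 3.12
ee_pos: [0.4061, -0.0377, 0.0993]
eef_rot: [0.013, 1.0, -0.0, -0.001]
ft_force: [-0.3, 0.2, 0.3]
width: 0.0259
grip_force: 0.0
```

drive_tool(
  increments=[
    [0,0,0,0,0,0],
    [0,0,0,0,0,0],
    [0,0,0.1,0,0,0],
    [0,0,0.2,0,0,0],
    [0,0,0.285,0,0,0],
  ],
)

```text
time: 3.53
ee_pos: [0.4079, -0.0344, 0.0127]
eef_rot: [0.012, 1.0, 0.0, 0.0]
ft_force: [0.2, 0.2, -0.2]
width: 0.0593
grip_force: 0.0
```

```bash
python3 - <<'E'
from bench import *
from h import *
s=read_state();print(s["width"])
f=np.radians
# fence poses: bar centre & yaw interpolated; TCP = centre - .0255 n
for k in (0,.33,.66,1):
    c=np.array([-.173,-.09])+k*(np.array([-.104,-.090])-[-.173,-.09]); y=8-33*k
    n=np.array([np.cos(f(y)),np.sin(f(y))]); plan(s,w(c-.0265*n),.014,y)
E
```

```text
0.05933145229079096
tcp bay [-0.2105 -0.0938] z 0.0127 F [ 0.2  0.2 -0.2] t 3.53 -> [-0.037 -0.005 -0.004] [0.    0.    0.002] mm 11
tcp bay [-0.2105 -0.0938] z 0.0127 F [ 0.2  0.2 -0.2] t 3.53 -> [-0.114  0.001 -0.004] [0.    0.    0.244] mm 34
tcp bay [-0.2105 -0.0938] z 0.0127 F [ 0.2  0.2 -0.2] t 3.53 -> [-0.194  0.006 -0.004] [0.    0.    0.486] mm 58
tcp bay [-0.2105 -0.0938] z 0.0127 F [ 0.2  0.2 -0.2] t 3.53 -> [-0.279  0.011 -0.004] [0.    0.    0.736] mm 84
```

drive_tool(
  increments=[
    [-0.023,0,0,0,0,0],
    [-0.045,0,0,0,0,0.06],
    [-0.068,0,0,0,0,0.12],
    [-0.091,0,0,0,0,0.18],
    [-0.114,0,0,0,0,0.244],
  ],
)

```text
time: 3.95
ee_pos: [0.4426, -0.0355, 0.0148]
eef_rot: [0.109, 0.994, 0.0, -0.001]
ft_force: [-2.2, -0.2, -1.4]
width: 0.0855
grip_force: 1.0
```

drive_tool(
  increments=[
    [-0.015,0.003,0,0,0,0.05],
    [-0.031,0.007,0,0,0,0.1],
    [-0.047,0.011,0,0,0,0.145],
    [-0.062,0.015,0,0,0,0.19],
    [-0.077,0.02,0,0,0,0.243],
  ],
)

```text
time: 4.37
ee_pos: [0.4664, -0.0345, 0.015]
eef_rot: [0.202, 0.979, 0.0, -0.001]
ft_force: [-1.8, 0.3, -0.0]
width: 0.0871
grip_force: 1.3
```

drive_tool(
  increments=[
    [-0.015,0.005,0,0,0,0.05],
    [-0.031,0.012,0,0,0,0.1],
    [-0.047,0.019,0,0,0,0.145],
    [-0.062,0.027,0,0,0,0.19],
    [-0.077,0.036,0,0,0,0.25],
  ],
)

```text
time: 4.78
ee_pos: [0.4918, -0.0336, 0.015]
eef_rot: [0.297, 0.955, 0.0, -0.001]
ft_force: [-3.5, -0.6, 2.2]
width: 0.0873
grip_force: 1.4
```

```bash
python3 - <<'E'
from bench import *
from h import *
s=read_state();plan(s,s["ee_pos"][:2],.1,-25)
for n,bx in(("scene",(140,140,260,225)),("side",(215,190,330,290))):
    im=camera(n);cv2.imwrite(f"pics/{n}2.png",im);bar(n,get_calibration(n),im,bx)
a=np.hstack([cv2.imread("pics/scene2.png")[120:300,110:360],cv2.imread("pics/side2.png")[140:320,180:380]])
cv2.imwrite("pics/v2.png",cv2.resize(a,None,fx=1.75,fy=1.75))
E
```

```text
tcp bay [-0.128  -0.0792] z 0.015 F [-3.5 -0.6  2.2] t 4.78 -> [ 0.    -0.    -0.283] [-0.    -0.002 -0.003] mm 85
[[195.6, 155.2], [219.1, 155.1], [230.7, 160.0], [195.4, 171.0], [206.3, 181.0], [217.6, 191.1], [210.7, 211.7], [229.6, 201.9]] [[-0.186, -0.182], [-0.214, -0.124], [-0.21, -0.085], [-0.13, -0.149], [-0.109, -0.104], [-0.089, -0.059], [-0.019, -0.04], [-0.068, -0.013]]
[[251.9, 193.2], [293.9, 223.2], [275.9, 233.5], [276.0, 246.7]] [[-0.087, 0.093], [-0.051, -0.084], [-0.11, -0.106], [-0.132, -0.153]]
```

View pics/v2.png

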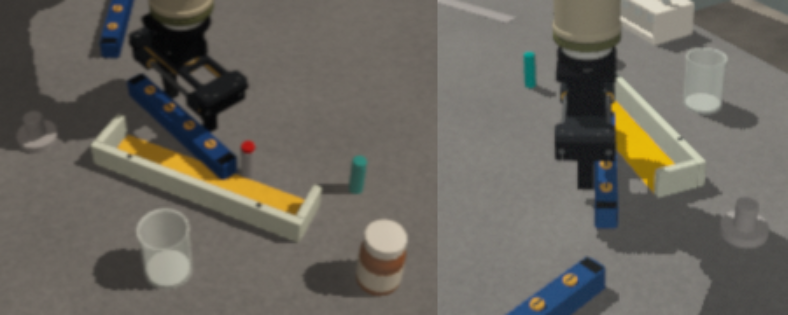

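The bar is at centre (-0.099,-0.081), tilted 24.5° with its left end leading and just right of the post; the flange and beaker are undisturbed. A flatter 17.5° line inserts deeper, so I correct to that.

drive_tool(
  increments=[
    [-0.016,-0.003,0,0,0,-0.033],
    [-0.032,-0.005,0,0,0,-0.067],
    [-0.048,-0.008,0,0,0,-0.1],
    [-0.064,-0.01,0,0,0,-0.133],
    [-0.08,-0.013,0,0,0,-0.167],
  ],
)

```text
time: 5.3
ee_pos: [0.5088, -0.0505, 0.0147]
eef_rot: [0.232, 0.973, 0.001, -0.001]
ft_force: [-3.7, 3.7, 2.9]
width: 0.087
grip_force: 2.2
```

drive_tool(
  increments=[
    [0.05,0,0,0,0,0],
    [0.05,0,-0.07,0,0,0],
    [0.05,0,-0.15,0,0,0],
    [0.05,0,-0.23,0,0,0],
    [0.05,0,-0.29,0,0,0],
  ],
  claw=1,
)

```text
time: 5.72
ee_pos: [0.4963, -0.0446, 0.1038]
eef_rot: [0.233, 0.972, 0.0, 0.001]
ft_force: [0.4, -0.1, -0.3]
width: 0.0615
grip_force: 0.0
```

```bash
python3 - <<'E'
from bench import *
from h import *
for n,bx in(("scene",(140,155,260,225)),("side",(215,190,330,290))):
    im=camera(n);cv2.imwrite(f"pics/{n}3.png",im);bar(n,get_calibration(n),im,bx)
s=read_state();plan(s,w((-.125,-.237)),.1,-17.5);plan(s,w((-.125,-.237)),.014,-17.5)
E
```

```text
[[185.0, 176.2], [197.6, 185.3], [210.9, 194.4], [208.3, 211.2], [224.9, 204.1]] [[-0.101, -0.164], [-0.085, -0.116], [-0.071, -0.069], [-0.018, -0.046], [-0.056, -0.02]]
[[255.9, 193.1], [260.8, 198.4], [296.0, 223.2], [280.4, 211.6], [283.4, 222.4], [286.6, 234.2], [290.5, 246.7]] [[-0.077, 0.09], [-0.076, 0.058], [-0.047, -0.086], [-0.058, -0.023], [-0.073, -0.071], [-0.088, -0.119], [-0.102, -0.166]]
tcp bay [-0.1202 -0.089 ] z 0.1049 F [-0.  -0.4  0.4] t 5.82 -> [-0.133 -0.475  0.015] [ 0.005  0.006 -0.001] mm 148
tcp bay [-0.1202 -0.089 ] z 0.1049 F [-0.  -0.4  0.4] t 5.82 -> [-0.132 -0.476  0.302] [ 0.005  0.006 -0.001] mm 174
```

drive_tool(
  increments=[
    [-0.03,-0.12,0,0,0,0],
    [-0.06,-0.24,0,0,0,0],
    [-0.1,-0.36,0,0,0,0],
    [-0.132,-0.46,0,0,0,0],
    [-0.132,-0.49,0.05,0,0,0],
  ],
)

```text
time: 6.23
ee_pos: [0.4642, -0.1995, 0.0883]
eef_rot: [0.236, 0.972, -0.001, 0.002]
ft_force: [1.0, -0.3, -0.5]
width: 0.0202
grip_force: 0.0
```

drive_tool(
  increments=[
    [0,0,0.08,0,0,0],
    [0,0,0.16,0,0,0],
    [0,0,0.22,0,0,0],
    [0,0,0.25,0,0,0],
    [0,0,0.25,0,0,0],
  ],
)

```text
time: 6.65
ee_pos: [0.4625, -0.1934, 0.0093]
eef_rot: [0.234, 0.972, -0.0, -0.002]
ft_force: [-0.4, -0.1, 0.2]
width: 0.0004
grip_force: 0.0
```

```bash
python3 - <<'E'
from bench import *
from h import *
s=read_state();print(s["width"])
c=np.array([-.0792,-.0935]);u=np.array([.296,.955])
plan(s,w(c-.138*u),.014,-17.2);plan(s,w(c-.048*u),.014,-17.2)
E
```

```text
0.00038576604642719966
tcp bay [-0.1306 -0.2416] z 0.0093 F [-0.4 -0.1  0.2] t 6.65 -> [-0.017  0.062 -0.016] [-0.001 -0.004 -0.008] mm 20
tcp bay [-0.1306 -0.2416] z 0.0093 F [-0.4 -0.1  0.2] t 6.65 -> [-0.015  0.362 -0.016] [-0.001 -0.004 -0.008] mm 109
```

drive_tool(
  increments=[
    [-0.016,0.02,-0.014,0,0,0],
    [-0.016,0.045,-0.014,0,0,0],
    [-0.016,0.07,-0.014,0,0,0],
    [-0.016,0.095,-0.014,0,0,0],
    [-0.016,0.12,-0.014,0,0,0],
  ],
)

```text
time: 7.07
ee_pos: [0.485, -0.1641, 0.016]
eef_rot: [0.234, 0.972, -0.0, 0.001]
ft_force: [-3.1, -4.8, 3.4]
width: 0.0002
grip_force: 2.5
```

drive_tool(
  increments=[
    [0,0.024,0,0,0,0],
    [0,0.048,0,0,0,0],
    [0,0.072,0,0,0,0],
    [0,0.096,0,0,0,0],
    [0,0.12,0,0,0,0],
  ],
)

```text
time: 7.48
ee_pos: [0.5009, -0.1321, 0.0154]
eef_rot: [0.235, 0.972, -0.0, 0.0]
ft_force: [-2.7, -4.3, 4.3]
width: 0.0002
grip_force: 2.7
```

```bash
python3 - <<'E'
from bench import *
from h import *
s=read_state();plan(s,s["ee_pos"][:2],.1,-17.2)
for n,bx in(("scene",(150,155,275,235)),("side",(245,190,330,290))):
    im=camera(n);cv2.imwrite(f"pics/{n}4.png",im);bar(n,get_calibration(n),im,bx)
E
```

```text
tcp bay [-0.1028 -0.1749] z 0.0154 F [-2.7 -4.3  4.3] t 7.48 -> [-0.    -0.    -0.282] [-0.001  0.    -0.011] mm 85
[[194.7, 155.9], [178.2, 166.3], [196.3, 184.4], [209.6, 193.2], [200.5, 208.8], [222.9, 203.0], [237.3, 213.0], [261.9, 229.9]] [[-0.183, -0.183], [-0.126, -0.201], [-0.087, -0.121], [-0.073, -0.074], [-0.017, -0.067], [-0.057, -0.027], [-0.043, 0.021], [-0.02, 0.097]]
[[259.4, 195.1], [270.8, 198.9], [279.2, 211.5], [279.6, 221.1], [280.4, 232.1]] [[-0.073, 0.076], [-0.053, 0.045], [-0.06, -0.021], [-0.079, -0.062], [-0.098, -0.105]]
```

drive_tool(
  increments=[
    [0,0.016,0,0,0,0],
    [0,0.032,0,0,0,0],
    [0,0.048,0,0,0,0],
    [0,0.064,0,0,0,0],
    [0,0.08,0,0,0,0],
  ],
)

```text
time: 8.0
ee_pos: [0.5118, -0.1106, 0.0152]
eef_rot: [0.234, 0.972, -0.0, -0.0]
ft_force: [-2.5, -4.1, 2.7]
width: 0.0005
grip_force: 2.3
```

drive_tool(
  increments=[
    [0,0.016,0,0,0,0],
    [0,0.032,0,0,0,0],
    [0,0.048,0,0,0,0],
    [0,0.064,0,0,0,0],
    [0,0.075,0,0,0,0],
  ],
)

```text
time: 8.42
ee_pos: [0.5223, -0.0901, 0.0152]
eef_rot: [0.234, 0.972, 0.0, -0.0]
ft_force: [-2.3, -3.7, 2.0]
width: 0.0006
grip_force: 2.4
```

```bash
python3 - <<'E'
from bench import *
from h import *
s=read_state();plan(s,s["ee_pos"][:2],.1,-17.2)
for n,bx in(("scene",(150,175,285,240)),("side",(245,190,330,290))):
    im=camera(n);cv2.imwrite(f"pics/{n}5.png",im);bar(n,get_calibration(n),im,bx)
a=np.hstack([cv2.imread("pics/scene5.png")[120:300,110:360],cv2.imread("pics/side5.png")[140:320,180:380]])
cv2.imwrite("pics/v5.png",cv2.resize(a,None,fx=1.75,fy=1.75))
E
```

```text
tcp bay [-0.0886 -0.1299] z 0.0152 F [-2.3 -3.7  2. ] t 8.42 -> [ 0.     0.    -0.283] [ 0.   -0.   -0.01] mm 85
[[190.5, 175.8], [208.6, 193.0], [200.9, 209.0], [222.5, 202.5], [236.8, 212.8], [251.4, 223.1], [274.5, 234.3]] [[-0.108, -0.151], [-0.073, -0.076], [-0.017, -0.066], [-0.059, -0.029], [-0.043, 0.019], [-0.029, 0.066], [-0.021, 0.129]]
[[259.6, 195.0], [270.6, 208.8], [276.3, 210.0], [277.0, 220.5], [313.7, 233.0], [300.4, 243.1]] [[-0.072, 0.076], [-0.075, -0.0], [-0.064, -0.012], [-0.084, -0.057], [-0.028, -0.14], [-0.076, -0.163]]
```

View pics/v5.png

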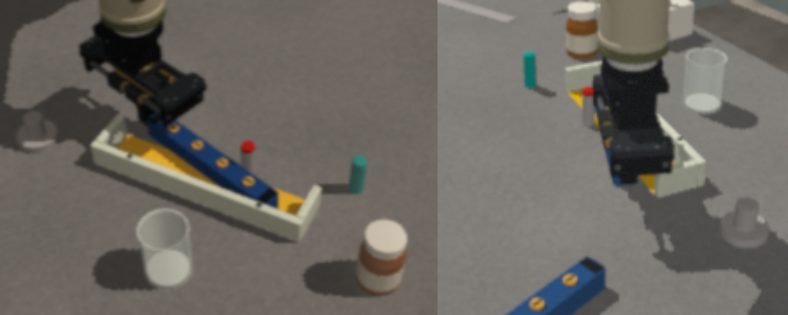

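The left end is in behind the post, against the back wall (crop (270,200)); the right end is at (155,125) just outside the opening. Next I move to the front of the right end and swing it in.

drive_tool(
  increments=[
    [0,-0.04,0,0,0,0],
    [0,-0.06,0,0,0,0],
    [0.08,-0.06,0,0,0,0],
    [0.15,-0.06,0,0,0,0],
    [0.155,0.03,0,0,0,0],
  ],
)

```text
time: 8.93
ee_pos: [0.479, -0.0653, 0.0143]
eef_rot: [0.238, 0.971, -0.001, -0.002]
ft_force: [0.4, -0.3, -0.7]
width: 0.0003
grip_force: 0.0
```

```bash
python3 - <<'E'
from bench import *
from h import *
s=read_state()
for p,y in(((-.122,-.084),-17.2),((-.095,-.092),-14),((-.07,-.096),-8),((-.044,-.098),0)): plan(s,w(p),.015,y)
E
```

```text
tcp bay [-0.1354 -0.1125] z 0.0143 F [ 0.4 -0.3 -0.7] t 8.93 -> [-0.013  0.104 -0.003] [-0.003 -0.005 -0.019] mm 32
tcp bay [-0.1354 -0.1125] z 0.0143 F [ 0.4 -0.3 -0.7] t 8.93 -> [-0.107  0.107 -0.003] [-0.003 -0.005 -0.09 ] mm 45
tcp bay [-0.1354 -0.1125] z 0.0143 F [ 0.4 -0.3 -0.7] t 8.93 -> [-0.19   0.12  -0.003] [-0.002 -0.006 -0.223] mm 67
tcp bay [-0.1354 -0.1125] z 0.0143 F [ 0.4 -0.3 -0.7] t 8.93 -> [-0.275  0.14  -0.004] [-0.002 -0.006 -0.401] mm 93
```

drive_tool(
  increments=[
    [0,0.05,0,0,0,0],
    [-0.01,0.088,0,0,0,0],
    [-0.045,0.09,0,0,0,-0.03],
    [-0.075,0.09,0,0,0,-0.06],
    [-0.105,0.092,0,0,0,-0.09],
  ],
)

```text
time: 9.35
ee_pos: [0.5252, -0.052, 0.015]
eef_rot: [0.199, 0.98, 0.0, -0.001]
ft_force: [-2.7, 1.1, 2.0]
width: 0.0002
grip_force: 1.5
```

drive_tool(
  increments=[
    [-0.018,0,0,0,0,-0.03],
    [-0.036,0.001,0,0,0,-0.06],
    [-0.054,0.002,0,0,0,-0.09],
    [-0.07,0.003,0,0,0,-0.12],
    [-0.082,0.005,0,0,0,-0.15],
  ],
)

```text
time: 9.77
ee_pos: [0.5482, -0.061, 0.0149]
eef_rot: [0.142, 0.99, -0.0, -0.001]
ft_force: [-2.7, -1.6, 0.8]
width: 0.0004
grip_force: 1.3
```

```bash
python3 - <<'E'
from bench import *
from h import *
s=read_state();plan(s,w((-.044,-.096)),.015,0)
for n,bx in(("scene",(150,175,285,240)),):
    im=camera(n);cv2.imwrite(f"pics/{n}6.png",im);bar(n,get_calibration(n),im,bx)
E
```

```text
tcp bay [-0.0678 -0.0969] z 0.0149 F [-2.7 -1.6  0.8] t 9.77 -> [-0.079  0.013 -0.   ] [-0.001 -0.002 -0.152] mm 24
[[201.2, 185.0], [181.3, 202.2], [200.7, 201.1], [217.5, 208.1], [234.7, 215.8], [252.7, 223.1], [276.0, 235.0]] [[-0.09, -0.108], [-0.016, -0.122], [-0.039, -0.08], [-0.037, -0.031], [-0.032, 0.019], [-0.03, 0.069], [-0.02, 0.133]]
```

drive_tool(
  increments=[
    [-0.018,0.002,0,0,0,-0.03],
    [-0.036,0.004,0,0,0,-0.06],
    [-0.054,0.007,0,0,0,-0.09],
    [-0.07,0.01,0,0,0,-0.12],
    [-0.08,0.013,0,0,0,-0.15],
  ],
)

```text
time: 10.23
ee_pos: [0.5727, -0.063, 0.015]
eef_rot: [0.082, 0.997, -0.0, -0.001]
ft_force: [-14.6, -1.9, 7.0]
width: 0.0002
grip_force: 7.1
```

```bash
python3 - <<'E'
from bench import *
from h import *
s=read_state();plan(s,w((-.060,0.0)),.015,0)
for n,bx in(("scene",(150,175,285,240)),):
    im=camera(n);cv2.imwrite(f"pics/{n}7.png",im);bar(n,get_calibration(n),im,bx)
E
```

```text
tcp bay [-0.0433 -0.0949] z 0.015 F [-14.6  -1.9   7. ] t 10.23 -> [0.056 0.316 0.   ] [-0.001 -0.001  0.   ] mm 96
[[210.7, 176.4], [183.5, 180.1], [184.7, 187.2], [200.2, 185.7], [198.7, 192.0], [183.4, 200.5], [200.1, 206.5], [215.8, 213.0], [234.7, 218.4], [254.3, 224.1], [277.0, 235.1]] [[-0.129, -0.102], [-0.086, -0.159], [-0.065, -0.142], [-0.087, -0.109], [-0.065, -0.101], [-0.023, -0.12], [-0.023, -0.072], [-0.02, -0.026], [-0.025, 0.023], [-0.029, 0.073], [-0.021, 0.135]]
```

drive_tool(
  increments=[
    [0.08,0,-0.01,0,0,0],
    [0.08,0.09,-0.025,0,0,0],
    [0.08,0.18,-0.025,0,0,0],
    [0.08,0.27,-0.025,0,0,0],
    [0.08,0.345,-0.025,0,0,0],
  ],
)

```text
time: 10.7
ee_pos: [0.5671, 0.046, 0.0233]
eef_rot: [0.082, 0.997, 0.001, 0.001]
ft_force: [0.8, -0.8, 0.1]
width: 0.0009
grip_force: 0.0
```

drive_tool(
  increments=[
    [-0.01,0,0,0,0,0],
    [-0.025,0,0,0,0,0],
    [-0.04,0,0,0,0,0],
    [-0.055,0,0,0,0,0],
    [-0.07,0,0,0,0,0],
  ],
)

```text
time: 11.12
ee_pos: [0.5865, 0.0391, 0.0226]
eef_rot: [0.084, 0.996, 0.0, -0.001]
ft_force: [-4.9, 1.9, 4.3]
width: -0.0001
grip_force: 2.9
```

```bash
python3 - <<'E'
from bench import *
from h import *
s=read_state();plan(s,w((-.042,0.01)),.022,0)
for n,bx in(("scene",(150,175,285,240)),("side",(245,170,340,250))):
    im=camera(n);cv2.imwrite(f"pics/{n}8.png",im);bar(n,get_calibration(n),im,bx)
E
```

```text
tcp bay [-0.0464  0.0081] z 0.0226 F [-4.9  1.9  4.3] t 11.12 -> [-0.015  0.007  0.002] [ 0.    -0.002 -0.004] mm 5
[[237.3, 183.1], [248.4, 184.4], [229.1, 192.2], [198.2, 205.2], [223.5, 198.0], [238.8, 202.2], [233.8, 220.1], [252.7, 226.0], [276.6, 234.9]] [[-0.136, -0.027], [-0.144, 0.001], [-0.097, -0.031], [-0.025, -0.079], [-0.073, -0.034], [-0.077, 0.007], [-0.019, 0.024], [-0.022, 0.072], [-0.021, 0.134]]
[[271.8, 180.3], [259.4, 195.1], [287.5, 225.7], [295.2, 209.7], [305.2, 219.2]] [[-0.006, 0.14], [-0.073, 0.076], [-0.07, -0.088], [-0.019, -0.03], [-0.018, -0.08]]
```

drive_tool(
  increments=[
    [-0.006,0,0,0,0,0],
    [-0.012,0,0,0,0,0],
    [-0.018,0,0,0,0,0],
    [-0.024,0,0,0,0,0],
    [-0.026,0,0,0,0,0],
  ],
)

```text
time: 11.63
ee_pos: [0.5931, 0.0388, 0.0223]
eef_rot: [0.083, 0.997, 0.0, -0.002]
ft_force: [-11.4, 2.9, 8.3]
width: 0.0003
grip_force: 6.2
```

drive_tool(
  increments=[
    [-0.004,0,0,0,0,0],
    [-0.008,0,0,0,0,0],
    [-0.012,0,0,0,0,0],
    [-0.015,0,0,0,0,0],
    [-0.015,0,0,0,0,0],
  ],
)

```text
time: 12.05
ee_pos: [0.5934, 0.0388, 0.022]
eef_rot: [0.083, 0.997, 0.0, -0.006]
ft_force: [-31.1, 3.9, 23.2]
width: 0.0006
grip_force: 15.5
```

drive_tool(
  increments=[
    [0.03,0,0,0,0,0],
    [0.08,0,0,0,0,0],
    [0.13,0,0,0,0,0],
    [0.23,0,-0.04,0,0,0],
    [0.35,0,-0.12,0,0,0],
  ],
)

```text
time: 12.47
ee_pos: [0.4958, 0.0543, 0.0564]
eef_rot: [0.084, 0.996, -0.001, -0.001]
ft_force: [-0.7, 0.8, 2.1]
width: 0.0004
grip_force: 0.0
```

drive_tool(
  increments=[
    [0.02,0.1,-0.08,0,0,0],
    [0.02,0.2,-0.16,0,0,0],
    [0.02,0.3,-0.24,0,0,0],
    [0.02,0.4,-0.3,0,0,0],
    [0.02,0.5,-0.35,0,0,0],
  ],
)

```text
time: 12.88
ee_pos: [0.517, 0.2056, 0.1653]
eef_rot: [0.084, 0.997, 0.001, 0.002]
ft_force: [-0.0, 0.0, 0.5]
width: 0.0006
grip_force: 0.0
```

```bash
python3 - <<'E'
from bench import *
from h import *
s=read_state();plan(s,w((-.042,0.01)),.022,0)
for n,bx in(("scene",(150,195,285,240)),("side",(265,185,340,250))):
    im=camera(n);cv2.imwrite(f"pics/{n}9.png",im);bar(n,get_calibration(n),im,bx)
a=np.hstack([cv2.resize(cv2.imread("pics/scene9.png")[170:290,120:350],None,fx=2,fy=2),cv2.resize(cv2.imread("pics/side9.png")[160:280,240:380],None,fx=2,fy=2)])
cv2.imwrite("pics/v9.png",a)
E
```

```text
tcp bay [-0.1423  0.1609] z 0.1653 F [-0.   0.   0.5] t 12.88 -> [-0.334 -0.503  0.478] [ 0.003  0.004 -0.003] mm 231
[[235.4, 218.0], [196.6, 208.8], [214.2, 215.1], [232.6, 222.1], [251.0, 228.8]] [[-0.026, 0.024], [-0.013, -0.076], [-0.013, -0.027], [-0.012, 0.024], [-0.012, 0.073]]
[[280.1, 191.7], [287.0, 224.0], [288.0, 200.0], [296.3, 209.4], [305.7, 219.1]] [[-0.014, 0.07], [-0.068, -0.081], [-0.014, 0.021], [-0.016, -0.03], [-0.016, -0.079]]
```

View pics/v9.png

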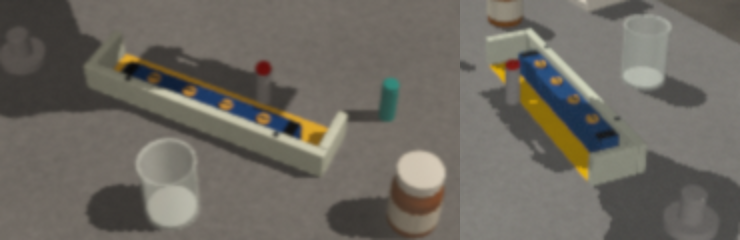

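The bar lies flush along the back wall: ports parallel to it at x about -0.014 m, with no yellow showing behind it. The beaker, jar and flange are standing where they were, and the tool is clear.

```bash
python3 -c "
from bench import *
print(close_job())"
```

```text
the job is handed in; nothing more can be done
None
```

The job is handed in: by the last camera check the manifold bar lies home along the bay's back wall, pushed in left end first, with the beaker, jar and flange left standing and the tool clear of the bar.

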